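Fit the tube rotor on a bench centrifuge

ROBOT

A 6-joint arm with a two-finger parallel gripper is mounted at the origin on the work surface. World frame = base frame: x ahead of the robot, y to its left, z up, the work surface at z = 0. Lengths are in m, angles in rad, forces in N, time in s.
With the tool pointing down it reaches from about 0.35 to 0.975 m from the base axis. Payload 4.9 kg.
Tool frame: the origin (TCP) lies at the very end of the fingers, on their centre line; the grasp point (between the pads) lies 19 mm behind it; z points along the fingers, x is the direction in which the jaws open and shut, and the axes are right-handed (so a half turn about z gives the same grasp; the last joint's range is limited). The gripper opens to 85 mm and grips with 20 to 120 N. Pads are 22 mm wide; open, the fingers measure 114 mm over their backs; the gripper's body (76 mm by 85 mm) begins 54 mm behind the grasp point. The pads swing forward as they close: fully open they stand 13 mm farther back than shut.
Start: joints at [-1.236, 0.053, 1.613, -0, 1.476, -0.119], TCP at [0.274, -0.562, 0.231] pointing down, gripper open.
Joint ranges: [-3.01, 3.01], [-1.01, 2.22], [0.06, 2.58], [-1.02, 4.17], [0.09, 2.62], [-3.14, 3.14]. Speed limits (rad/s): [2.57, 2.57, 3.14, 3.14, 3.14, 3.14].

INTERFACE

Orientations are given as a rotation vector (axis times angle).
In Python, from station import ctrl, get_image, calibration, job gives the robot as it stands.
- The arm moves only by the tool jog_arm, never from a script. Its argument "deltas" is a list of rows, each a list of 3 entries, a list of its own where there are three numbers: the turn, a rotation vector about the tool's x, y, z in degrees, then the shift along the tool's x, y, z in m, then the finger opening in m, from 0 to 0.0854. In form: [[[ax, ay, az], [tx, ty, tz], gripper], ...]. A call has 1 to 12 rows; each row is the pose to reach, as a shift and turn from the pose commanded when the call began, along the tool's axes at that moment; what a row does not reach only later rows make up. A row lasts 1/12 s, in which the tool goes at most 41.7 mm and 7.16 degrees, less where a joint would pass 70% of its speed; a pose out of reach is approached as far as the arm can. A call with a gripper value outside its range is refused whole. The fingers move at their own pace and stop on an object; "squeeze" is the grip in N (left out, the last holds). Time passes only in rows, so rows that repeat a pose let the fingers close. It gives the time, the measured TCP pose, the force and the opening at its end, in the units of the state.
- ctrl.get_obs(): the state, without advancing time (a new reading comes with each control period).
- get_image(name): name is "scene" or "top"; returns the picture (400x640x3 uint8, red, green, blue); there is no depth.
- calibration(name): a dict with "mtx" (3x3 intrinsics, pixels), "origin" and "rotation" of the camera in the world. Camera axes: x right, y up, looking along -z (the intrinsics and any distortion apply to the point x, -y, -z); pixel columns grow to the right and rows downward; lengths in m; the calibration is good to about 2 mm. A picture is of the moment at which its call begins. calibration takes no time and is no camera call.
- job.finish_job(): hands the job in, once; it reports no verdict.
The state is a dict: "t": time; "q": joint angles; "dq": joint speeds; "effort": joint torques, N m; "tool_pos": TCP position; "tool_rot": TCP orientation; "contact_force": force on the tool from outside, world axes, zero at the start; "wrist_torque": the same for the moment, N m; "opening": finger opening in m.
Only numpy, scipy, OpenCV 4.12 (cv2) and the standard library are available. Lean on these libraries where they do the work, as an engineer would, in place of code of your own. Each camera call takes 0.05 s, during which the arm holds its last target.

TASK

Get the small bench centrifuge ready for tubes: take the round tube rotor (the one with the ring of eight tube pockets, not the two-winged strip rotor) from the bench, turn it so that the flat in its bore matches the flat on the drive spindle, and lower it gently until it sits fully home. Then close the clear lid completely. Leave everything else on the bench where it is.

Things in the scene. Friction and masses are not known exactly. Their poses are not given: they have to be found in the camera images.
- tube_rotor: Round aluminium tube rotor, about 300 g, lying level, right way up: a dished disc 100 mm across with eight tube pockets, rim top 30 mm above its underside, underside 76 mm across. Origin: centre of the underside, on the bore axis; z up along the bore; +x points from the axis to the flat of the bore, the side on which a dark mark on the rim and a dark line on the collar lie.
- rotor_collar (a point): Centre of the top of the tube rotor's upright round collar, 56 mm above its underside; axes as the rotor's. Collar 38 mm across, the place to grip; the dish is 12 mm high beside it and rises outwards. The bore runs right through: 22 mm round with one flat 6.5 mm from the axis.
- spindle_seat (a point): Centre of the drive spindle's shoulder (32 mm across), 78 mm above the bench in the middle of the bowl, where the rotor's underside rests when home. z up; +x points from the axis to the spindle's flat and turns with the spindle, which can turn but is stiff (0.03 N m). The rotor goes on only when its +x points the same way as this +x.
- spindle_tip (a point): Centre of the top end of the vertical steel spindle, 60 mm above its shoulder; axes as spindle_seat. The spindle is 20 mm round with one flat 5.5 mm from its axis, its top 6 mm tapered; clearance to the rotor's bore 1 mm all round. With the rotor home it stands 4 mm proud of the collar.
- centrifuge: The bench centrifuge, white, 240 x 184 x 115 mm high, fixed. Origin: on the bench under the spindle's axis; -x its sloping control panel, +x its back with the lid hinge, z up. Round bowl 126 mm across, its mouth at 115 mm, its floor at 60 mm height. The lid starts open, standing up at the back.
- lid_hinge (a point): Middle of the lid's hinge line, 94 mm behind the spindle's axis and 120 mm above the bench; axes as the centrifuge's: the hinge line runs along y.
- lid (a joint): Angle of the clear lid in rad: 0 shut (level), growing as it opens; about 1.7 is upright. The hinge is stiff (0.22 N m): the lid stays where it is left and must be pushed all the way down, a few N at the tab. The lid is an upturned shallow tray, 178 mm from hinge to front, 164 mm wide, its top 40 mm above the hinge line; it shuts only over a rotor that is home.
- lid_tab (a point): Middle of the outer (upper) face of the grey finger tab at the lid's free edge: 60 mm wide, 20 mm deep, 10 mm thick, 193 mm from the hinge line and 7 mm to the outer side. Axes of the lid: -x points from the hinge to the free edge, z out of the lid's outer face (up when shut).
- strip_rotor: The other rotor, lying on the bench: same collar, but two flat oblong wings (78 x 90 mm over all) for tube strips. Not to be used or moved. Origin: centre of its underside.
- tube_rack: White tube rack with a few small tubes, 62 x 124 mm, 45 mm high. Not to be moved. Origin: centre of its underside.
- tip_box: Box of pipette tips with a clear cover, 84 x 122 mm, 62 mm high. Not to be moved. Origin: centre of its underside.
- buffer_bottle: Small bottle, 62 mm across, 115 mm high. Not to be moved. Origin: centre of its underside.
- micropipette: Micropipette lying on the bench along its own x, 240 mm long, 35 mm high. Not to be moved. Origin: on the bench under its middle.
- timer: White bench timer lying flat, 70 x 66 mm, 20 mm high. Not to be moved. Origin: centre of its underside.
Mind the look-alikes: they are no part of the job. What is shaped like the tube_rotor but green is not meant.

How it is judged:
On the way, in this order (a step that is already met when the one before it is completed fails the run):
1. the tube rotor is on the spindle with its flat matched, fully home (z of tube_rotor in the frame of spindle_seat between -0.004 and 0.003 m and horizontal distance between tube_rotor and spindle_seat below 0.004 m and angle between the x axis of tube_rotor and the x axis of spindle_seat, either way round below 0.25 rad and angle between tube_rotor's own z axis and vertical below 0.06 rad), for 0.2 s.
2. the lid is shut (value of joint lid below 0.04 rad), for 0.2 s.
At the end, for the whole second after the job is handed in: The tube rotor sits on the spindle with the flats matched: its underside within 3 mm of the shoulder, within 4 mm of the axis, flats within 0.25 rad, tilted less than 0.06 rad and at rest; and the lid is shut to within 0.04 rad (all of step 1 and linear speed of tube_rotor below 0.02 m/s and value of joint lid below 0.04 rad); the robot touches nothing.
It fails at once if the tube rotor is dropped or rammed down the spindle (faster than 0.3 m/s while it is on it) (horizontal distance between tube_rotor and spindle_seat below 0.012 m and z of tube_rotor in the frame of spindle_seat below 0.058 m and linear speed of tube_rotor above 0.3 m/s).
It fails at once if the tube rotor is forced against the centrifuge (more than 70 N between them) (contact force between tube_rotor and centrifuge above 70 N).
It fails at once if something else on the bench is moved by more than 30 mm (distance of any of strip_rotor, tube_rack, tip_box, buffer_bottle, micropipette, timer from where it was at the start of the episode above 0.03 m).
It also fails if it takes over 50 s, if anything falls off the work surface, if the arm or the gripper's body presses on something with over 40 N, if the wrist force passes 120 N, or if a joint passes its speed limit or range.

## Working session

There is one attempt and no reset: what is moved stays moved. The work goes in short steps, Python scripts to look and compute and a tool call to move; the robot and the scene stay as the last step left them, time stands still between calls to the robot, and variables do not carry over. Pictures are saved under pics/ and viewed, and the job is handed in when it is done.

Besides the shell and the picture viewer there is one more tool, called after "Call:" as name(argument=value, ...) on one line, values as JSON. jog_arm: Moves the arm, as the interface text tells. Its arguments: {"type":"object","properties":{"deltas":{"type":"array","items":{"type":"array"}},"squeeze":{"type":"number"}},"required":["deltas"]}

```bash
ls; mkdir -p pics; python3 - <<'E'
from station import ctrl,get_image,calibration,job
import cv2
for n in("scene","top"):
    cv2.imwrite(f"pics/{n}0.png",get_image(n)[:,:,::-1]); print(n,calibration(n))
print(ctrl.get_obs())
E
```

```text
pics
scene {'mtx': array([[466.86863567,   0.        , 311.46326723],
       [  0.        , 466.86863567, 197.58182268],
       [  0.        ,   0.        ,   1.        ]]), 'origin': array([ 1.38831666, -0.27547043,  1.19514638]), 'rotation': array([0.57682844, 0.44745875, 1.25751645])}
top {'mtx': array([[391.03799423,   0.        , 325.30626895],
       [  0.        , 391.03799423, 196.48816538],
       [  0.        ,   0.        ,   1.        ]]), 'origin': array([ 0.45151989, -0.06454746,  1.27487186]), 'rotation': array([ 0.05876293, -0.04416454, -1.57309094])}
{'t': 0.1, 'q': array([-1.23600725e+00,  5.33184954e-02,  1.61417697e+00,  1.78240634e-05,
        1.47601318e+00, -1.19020252e-01]), 'dq': array([-0.00105829, -0.00069751, -0.00323383,  0.00081098,  0.00137323,
        0.00054618]), 'effort': array([ 5.91662338e-04, -3.94900811e+01, -3.71363211e+01, -2.16911690e-04,
        3.89507521e-03, -6.92554835e-06]), 'tool_pos': array([ 0.27379837, -0.56119561,  0.2301567 ]), 'tool_rot': array([-2.66320899e+00,  1.66411690e+00,  2.32653722e-03]), 'contact_force': array([ 0.09783668, -0.16328799,  0.026322  ]), 'wrist_torque': array([0.00185538, 0.0124877 , 0.00061279]), 'opening': 0.08512513900958191}
```

View pics/scene0.png

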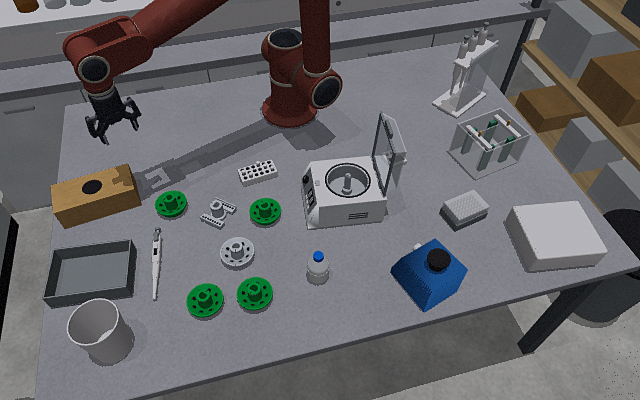

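View pics/top0.png

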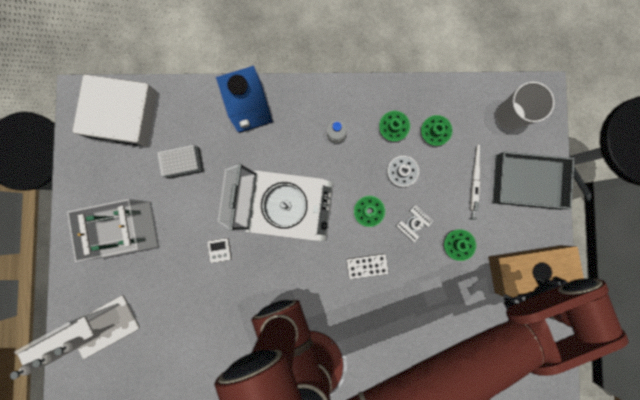

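The grey tube rotor is at top (403,171) / scene (237,252). The spindle is at about top (287,205) / scene (348,183), with the lid standing open toward the left of the top view. Next I'll zoom in on these.

```bash
cat > h.py <<'E'
import numpy as np,cv2
from scipy.spatial.transform import Rotation as R
from station import ctrl,get_image,calibration,job
def ray(n,u,v):
    c=calibration(n);d=np.linalg.inv(c['mtx'])@[u,v,1];d=np.array([d[0],-d[1],-d[2]])
    return np.array(c['origin']),R.from_rotvec(c['rotation']).apply(d)
def plane(n,u,v,z):
    o,d=ray(n,u,v);return o+d*(z-o[2])/d[2]
def proj(n,p):
    c=calibration(n);q=R.from_rotvec(c['rotation']).inv().apply(np.array(p)-c['origin'])
    q=np.array([q[0],-q[1],-q[2]]);w=c['mtx']@q;return w[:2]/w[2]
def two(a,b):
    o1,d1=ray("scene",*a);o2,d2=ray("top",*b);d1/=np.linalg.norm(d1);d2/=np.linalg.norm(d2)
    s=np.linalg.lstsq(np.c_[d1,-d2],o2-o1,rcond=None)[0];A=o1+s[0]*d1;B=o2+s[1]*d2
    return (A+B)/2,np.linalg.norm(A-B)
def crop(im,x0,y0,w,h,k,name):
    cv2.imwrite(name,cv2.resize(im[y0:y0+h,x0:x0+w,::-1],None,fx=k,fy=k,interpolation=cv2.INTER_CUBIC))
E
python3 - <<'E'
from h import *
t=cv2.imread("pics/top0.png")[:,:,::-1];s=cv2.imread("pics/scene0.png")[:,:,::-1]
a=lambda im,x,y,w,h:cv2.resize(im[y:y+h,x:x+w],(400,300),interpolation=cv2.INTER_CUBIC)
m=np.vstack([np.hstack([a(t,383,156,40,30),a(t,262,187,48,36)]),np.hstack([a(s,213,234,48,36),a(s,320,156,56,42)])])
cv2.imwrite("pics/z.png",m[:,:,::-1])
E
```

```text
(no output)
```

View pics/z.png

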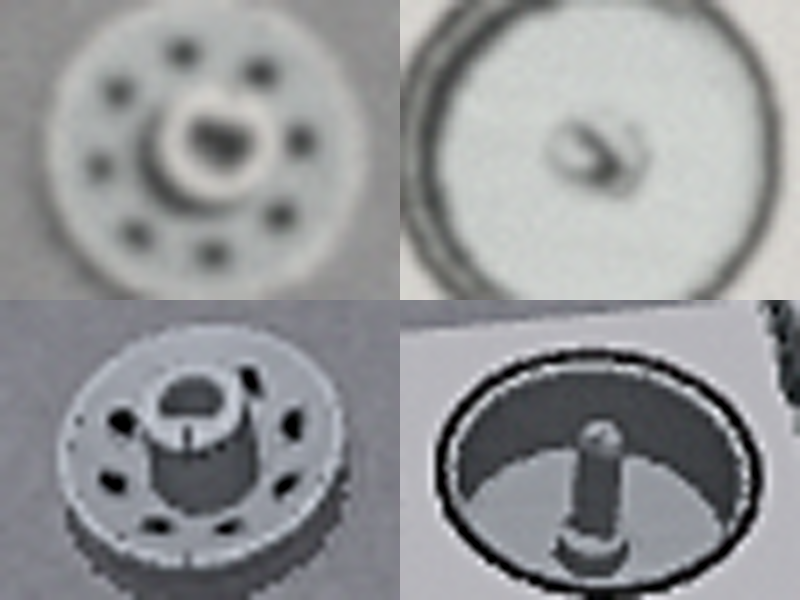

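```bash
python3 - <<'E'
from h import *
t=cv2.imread("pics/top0.png")[:,:,::-1];s=cv2.imread("pics/scene0.png")[:,:,::-1]
a=lambda im,x,y,w,h:cv2.resize(im[y:y+h,x:x+w],(400,300),interpolation=cv2.INTER_NEAREST)
m=np.vstack([np.hstack([a(t,275,194,24,18),a(t,393,161,24,18)]),np.hstack([a(s,336,170,24,18),a(s,336,182,24,18)])])
cv2.imwrite("pics/z2.png",m[:,:,::-1])
print("collar", plane("top",383+217*.1,156+145*.1,.056), plane("scene",213+192*.12,234+101*.12,.056))
print("rim",plane("top",383+207*.1,156+152*.1,.03))
print("spin top", plane("scene",320+600*.14-400*.14,156+137*.14,.138))
print("mouth c", plane("top",262+(590-400)*.12,187+147*.12,.115),plane("scene",320+200*.14,156+170*.14,.115))
rm=plane("scene",235.4,265.2,.03);cm=plane("scene",235.6,249,.056);print(rm,cm)
E
```

```text
collar [ 0.61224556 -0.30217022  0.056     ] [ 0.61479224 -0.29999278  0.056     ]
rim [ 0.61343322 -0.3040112   0.03      ]
spin top [0.50445814 0.06987949 0.138     ]
mouth c [0.50373385 0.06656391 0.115     ] [0.50334407 0.07163874 0.115     ]
[ 0.66130355 -0.31256789  0.03      ] [ 0.62425119 -0.30276908  0.056     ]
```

View pics/z2.png

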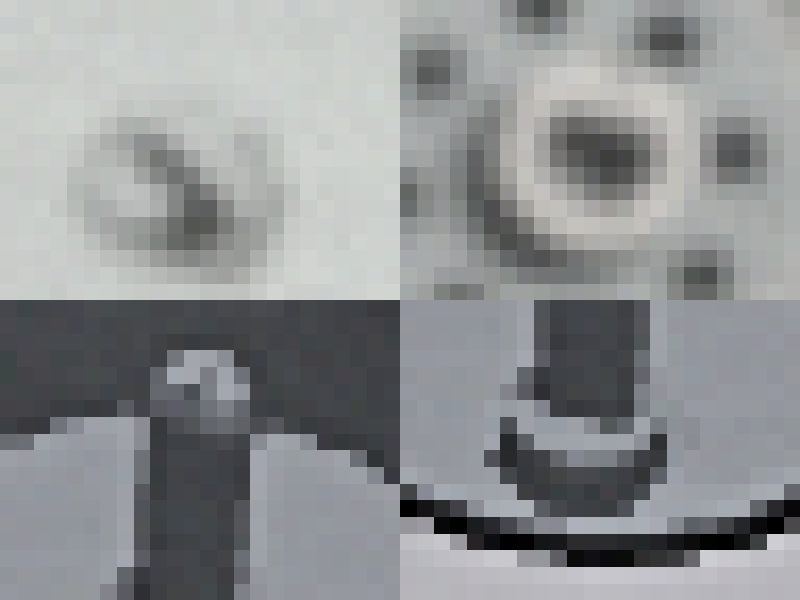

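```bash
python3 - <<'E'
from h import *
t=np.mean([get_image("top").astype(float) for _ in range(8)],0);s=np.mean([get_image("scene").astype(float) for _ in range(5)],0)
np.savez("avg0.npz",t=t,s=s)
def a(im,x,y,w,h):
    c=im[y:y+h,x:x+w];lo,hi=np.percentile(c,1),np.percentile(c,99.5);c=np.clip((c-lo)/(hi-lo)*255,0,255).astype(np.uint8)
    return cv2.resize(c,(400,300),interpolation=cv2.INTER_CUBIC)
m=np.vstack([np.hstack([a(t,275,194,24,18),a(t,391,159,24,18)]),np.hstack([a(s,336,168,24,18),a(s,336,182,24,18)])])
cv2.imwrite("pics/z3.png",m[:,:,::-1])
for n in("top","scene"):
  for p in [(.504,.068,.138),(.504,.068,.078),(.613,-.302,.056),(.613,-.302,0.03)]: print(n,p,proj(n,p))
  print((proj(n,(.514,.068,.138))-proj(n,(.504,.068,.138))),(proj(n,(.504,.078,.138))-proj(n,(.504,.068,.138))))
E
```

```text
top (0.504, 0.068, 0.138) [283.41766618 204.19772103]
top (0.504, 0.068, 0.078) [285.69296425 205.09338358]
top (0.613, -0.302, 0.056) [404.64171455 170.26086637]
top (0.613, -0.302, 0.03) [403.07210857 171.33700137]
[ 0.01509585 -3.42813775] [-3.4292354   0.01043698]
scene (0.504, 0.068, 0.138) [347.36217247 175.19026736]
scene (0.504, 0.068, 0.078) [346.26462447 187.96555015]
scene (0.613, -0.302, 0.056) [235.25552701 245.76647551]
scene (0.613, -0.302, 0.03) [236.39912941 250.61792156]
[1.00207477 2.39277649] [ 3.14693076 -0.63466252]
```

View pics/z3.png

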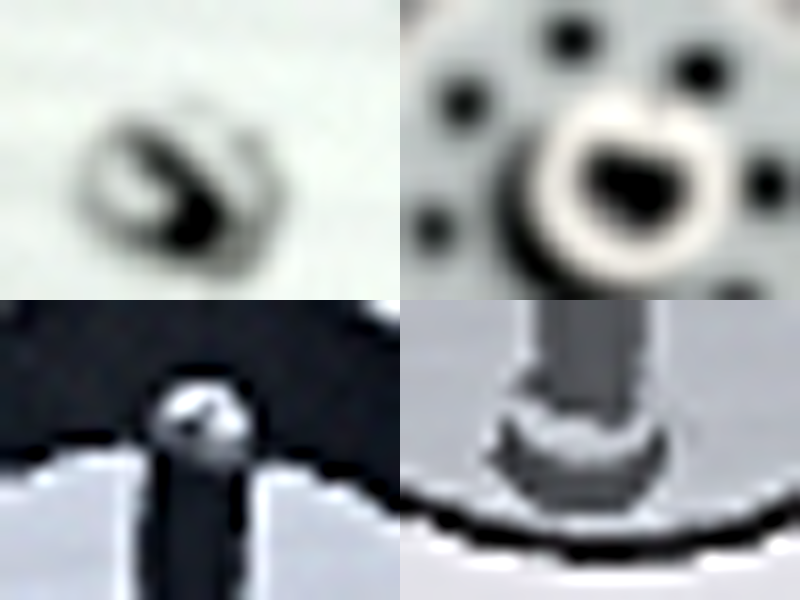

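```bash
cat > meas.py <<'E'
from h import *
d=np.load("avg0.npz");t=d['t'];s=d['s']
np.set_printoptions(precision=4,suppress=True,linewidth=200)
g=t.mean(2)
K=8
def up(g,x,y,w,h): return cv2.resize(g[y:y+h,x:x+w].astype(np.float32),None,fx=K,fy=K,interpolation=cv2.INTER_CUBIC)
def px(x,y,c): return np.array([x+(c[0]+.5)/K-.5,y+(c[1]+.5)/K-.5])
# pockets top
u=up(g,383,152,42,40)
m=(u<135).astype(np.uint8)
n,l,st,ce=cv2.connectedComponentsWithStats(m)
P=[]
c0=np.array([403.0,171.3])
for i in range(1,n):
    p=px(383,152,ce[i]);r=np.hypot(*(p-c0))
    if 7<r<13 and st[i,4]<K*K*14 and st[i,4]>20: P.append(p);print("pocket",p,st[i,4],r)
P=np.array(P)
if len(P)>=5:
    e=cv2.fitEllipse(P.astype(np.float32));print(e)
    for z in (.014,.02,.026):
        W=np.array([plane("top",*p,z) for p in P])[:,:2]
        A=np.c_[2*W,np.ones(len(W))];x=np.linalg.lstsq(A,(W**2).sum(1),rcond=None)[0];c=x[:2];rr=np.sqrt(x[2]+c@c)
        a=np.degrees(np.arctan2(*(W-c).T[::-1]));ph=np.degrees(np.angle(np.mean(np.exp(1j*np.radians(a)*8))))/8
        print(z,c,rr,np.sort(a),"phase",ph)
# collar bright ring top
u=up(g,393,159,22,22)
E
python3 meas.py; python3 - <<'E'
from h import *
d=np.load("avg0.npz")
print(d['s'].mean(2)[160:185,338:360].astype(int)); print(d['s'].mean(2)[196:214,338:360].astype(int)); print(d['t'].mean(2)[198:214,276:296].astype(int))
E
```

```text
pocket [400.8046 160.8915] 535 10.637548116640271
pocket [408.5934 162.8562] 607 10.128399995547362
pocket [394.4213 164.8008] 534 10.76257027530033
pocket [412.6452 169.6741] 627 9.78130741738649
pocket [392.5676 172.3293] 470 10.483096533200486
pocket [410.5684 177.1786] 615 9.583215732020323
pocket [396.2904 179.0692] 577 10.26544720522723
pocket [403.7724 181.06  ] 593 9.79049038800297
((402.5423583984375, 170.96478271484375), (20.26901626586914, 20.404878616333008), 173.55490112304688)
0.014 [ 0.6163 -0.3033] 0.03301457933338139 [-173.9798 -128.5095  -82.9823  -37.2245    8.8327   52.1629   97.7121  142.0104] phase 7.251985245786139
0.02 [ 0.6156 -0.3022] 0.03285747575939274 [-173.9798 -128.5095  -82.9823  -37.2245    8.8327   52.1629   97.7121  142.0104] phase 7.251985245786115
0.026 [ 0.6148 -0.3011] 0.03270037218540399 [-173.9798 -128.5095  -82.9823  -37.2245    8.8327   52.1629   97.7121  142.0104] phase 7.251985245786101
[[184 184 184 184 184 184 184 184 183 185 184 183 182 183 183 183 182 183
  183 183 183 182]
 [184 184 185 185 186 187 188 190 191 191 189 188 187 186 185 
[... 4506 characters left out ...]
 190 204
  206 206]
 [202 201 197 184 169 172 183 186 169 133  92  96 137 168 168 169 191 202
  204 204]
 [204 203 201 192 178 166 159 152 139 107  80  90 124 149 157 175 196 204
  203 205]
 [204 204 203 199 188 174 159 143 127 102  95 112 140 150 160 186 203 205
  205 205]
 [201 203 202 201 196 191 180 172 159 142 135 139 147 152 170 194 206 206
  206 206]
 [202 202 203 202 202 200 195 191 184 177 173 163 160 167 187 202 207 205
  206 205]
 [202 202 202 202 202 202 201 200 198 199 198 190 189 194 202 206 206 205
  206 205]
 [203 203 204 204 203 204 204 203 205 204 204 204 203 204 205 207 206 205
  204 206]
 [204 203 204 204 204 205 205 205 204 205 206 205 205 206 206 206 207 205
  206 205]]
```

```bash
python3 - <<'E'
from h import *
d=np.load("avg0.npz")
np.set_printoptions(linewidth=200)
print(d['s'].mean(2)[182:197,338:360].astype(int))
t=d['t'].mean(2)
# ridge subpixel: row-wise weighted centroid of darkness
for r in range(201,208):
    x=np.arange(280,292);w=np.clip(175-t[r,280:292],0,None)
    i=np.argmax(w);sl=slice(max(i-1,0),i+2);a,b,c=w[sl];print(r,x[i]+.5*(a-c)/(a-2*b+c))
for th in range(-65,-20,5):
    a=np.radians(th);c=np.array([.504,.068,.078]);n=np.array([np.cos(a),np.sin(a),0]);k=np.array([-n[1],n[0],0])
    for nm in("scene","top"):
        A=proj(nm,c+.0055*n-.0083*k);B=proj(nm,c+.0055*n+.0083*k);print(th,nm,"slope dy/dx",((B-A)[1]/(B-A)[0]).round(3),end=' ')
    print()
E
```

```text
[[151 151 152 151 154 161  81  62  69  70  69  68  88 162 152 150 150 150 150 150 152 157]
 [149 149 148 149 151 159  83  62  69  70  69  67  86 162 154 152 152 152 151 152 153 153]
 [150 150 151 152 154 163  83  65  68  70  68  64  86 163 154 151 152 151 150 150 151 151]
 [156 154 154 153 157 168  97  64  67  70  69  67 111 161 153 151 150 150 149 149 150 150]
 [150 152 152 154 159 102  60  64  67  72  70  64 104 153 154 151 151 151 151 151 151 151]
 [152 151 151 154 132  91  52  60  65  67  69  61 129 148 155 152 152 154 152 152 152 153]
 [152 152 154 158 155 160 133  60  56  60  64  58 125 149 147 157 154 154 152 153 152 151]
 [153 153 156 159  79 164 159 156 160 138  84 103 165 121 146 142 151 151 149 148 149 149]
 [151 151 156 164  40  96 161 163 163 166 163 165 144  49 149 141 151 152 151 151 151 150]
 [152 151 155  85  43  56  68 103 138 131 130  98  63  55 150 154 151 150 152 152 153 153]
 [155 154 157 158  68  54  57  63  71  68  69  63  56  99 159 154 152 152 154 157 161 166]
 [170 167 163 164 165  60  58  62  62  62  65  56  71 167 161 159 158 161 162 168 172 102]
 [ 36  6
[... 202 characters left out ...]
7  22  41  42  39  39  37  36  22   7   2   0  18  66 206 198]]
201 283.0
202 283.4376391982183
203 284.1870056497175
204 285.04964028776976
205 286.06654343807764
206 286.4158091674462
207 286.23028571428574
-65 scene slope dy/dx 0.87 -65 top slope dy/dx 2.159 
-60 scene slope dy/dx 0.736 -60 top slope dy/dx 1.74 
-55 scene slope dy/dx 0.621 -55 top slope dy/dx 1.433 
-50 scene slope dy/dx 0.522 -50 top slope dy/dx 1.194 
-45 scene slope dy/dx 0.432 -45 top slope dy/dx 1.001 
-40 scene slope dy/dx 0.351 -40 top slope dy/dx 0.839 
-35 scene slope dy/dx 0.275 -35 top slope dy/dx 0.699 
-30 scene slope dy/dx 0.204 -30 top slope dy/dx 0.576 
-25 scene slope dy/dx 0.135 -25 top slope dy/dx 0.464
```

```bash
cat >> h.py <<'E'
def go(p,yaw=None,R1=None):
    "tool-frame delta from measured pose; yaw in deg of tool x"
    o=ctrl.get_obs();R0=R.from_rotvec(o['tool_rot']);x=R0.apply([1,0,0])
    cur=np.degrees(np.arctan2(x[1],x[0]))
    d=R0.inv().apply(np.array(p)-o['tool_pos'])
    if yaw is not None:
        y=np.radians(yaw);X=np.array([np.cos(y),np.sin(y),0]);Z=np.array([0,0,-1.]);R1=R.from_matrix(np.c_[X,np.cross(Z,X),Z])
    t=np.degrees((R0.inv()*R1).as_rotvec())
    print("t",o['t'],"yaw",cur.round(2),"pos",o['tool_pos'].round(4),"q",o['q'].round(2),"open",round(o['opening'],4),"F",o['contact_force'].round(1))
    print("turn",t.round(2),"shift",d.round(4),"deg/7:",np.linalg.norm(t)/7.16,"rows:",np.linalg.norm(d)/.0417)
E
python3 -c "
from h import *
go([.614,-.3015,.10],-105)"
```

```text
t 0.75 yaw -64.0 pos [ 0.274  -0.5617  0.2313] q [-1.24  0.05  1.61 -0.    1.48 -0.12] open 0.0855 F [0.3 0.2 0.9]
turn [-0. -0. 41.] shift [-0.0849 -0.4197  0.1313] deg/7: 5.726022454328964 rows: 10.740569612896062
```

Call:
jog_arm(deltas=[[[0, 0, 7], [-0.008, -0.037, 0], 0.06], [[0, 0, 14], [-0.016, -0.077, 0], 0.06], [[0, 0, 21], [-0.024, -0.117, 0.01], 0.06], [[0, 0, 28], [-0.032, -0.157, 0.025], 0.06], [[0, 0, 35], [-0.04, -0.196, 0.04], 0.06], [[0, 0, 41], [-0.048, -0.235, 0.055], 0.06], [[0, 0, 41], [-0.056, -0.275, 0.07], 0.06], [[0, 0, 41], [-0.064, -0.313, 0.085], 0.06], [[0, 0, 41], [-0.072, -0.35, 0.1], 0.06], [[0, 0, 41], [-0.079, -0.388, 0.115], 0.06], [[0, 0, 41], [-0.085, -0.42, 0.131], 0.06], [[0, 0, 41], [-0.085, -0.42, 0.131], 0.06]])

```text
t: 1.75
tool_pos: [0.6163, -0.2958, 0.096]
tool_rot: [-1.919, 2.487, 0.009]
contact_force: [-1.4, -0.4, -0.3]
opening: 0.0598
```

```bash
python3 - <<'E'
from h import *
t=get_image("top");s=get_image("scene")
a=lambda im,x,y,w,h:cv2.resize(im[y:y+h,x:x+w],(400,300),interpolation=cv2.INTER_CUBIC)
cv2.imwrite("pics/g1.png",np.hstack([a(t,363,141,80,60),a(s,189,216,96,72)])[:,:,::-1])
go([.614,-.3015,.031],-105)
E
```

```text
t 1.85 yaw -104.83 pos [ 0.6145 -0.2994  0.0985] q [-0.56  0.3   1.57 -0.    1.28  1.27] open 0.06 F [-0.7 -0.6  0.1]
turn [0.17 0.03 0.17] shift [ 0.0022 -0.0003  0.0675] deg/7: 0.033417431991891684 rows: 1.6189877589065
```

View pics/g1.png

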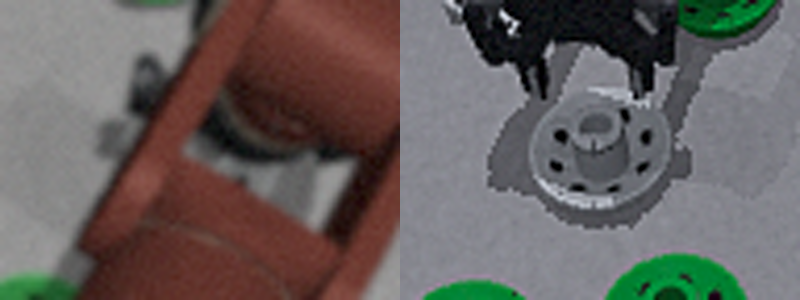

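```bash
python3 - <<'E'
from h import *
go([.614,-.3015,.031],-105)
print(proj("scene",ctrl.get_obs()['tool_pos']),proj("scene",[.614,-.3015,.1]),proj("scene",[.614,-.3015,.056]))
E
```

```text
t 1.85 yaw -104.83 pos [ 0.6145 -0.2994  0.0985] q [-0.56  0.3   1.57 -0.    1.28  1.27] open 0.06 F [-0.7 -0.6  0.1]
turn [0.17 0.03 0.17] shift [ 0.0022 -0.0003  0.0675] deg/7: 0.033417431991891684 rows: 1.6189877589065
[234.29818378 237.74291486] [233.47060846 237.46409603] [235.4807366  246.01002487]
```

Call:
jog_arm(deltas=[[[0, 0, 0], [-0.001, 0, 0.025], 0.06], [[0, 0, 0], [-0.001, 0, 0.045], 0.06], [[0, 0, 0], [-0.001, 0, 0.06], 0.06], [[0, 0, 0], [-0.001, 0, 0.066], 0.06], [[0, 0, 0], [-0.001, 0, 0.069], 0.06], [[0, 0, 0], [-0.001, 0, 0.069], 0.06]])

```text
t: 2.35
tool_pos: [0.6141, -0.3009, 0.0314]
tool_rot: [1.911, -2.493, 0.0]
contact_force: [-0.2, -0.3, 0.5]
opening: 0.0598
```

Call:
jog_arm(deltas=[[[0, 0, 0], [0, 0, 0], 0.035], [[0, 0, 0], [0, 0, 0], 0.03], [[0, 0, 0], [0, 0, 0], 0.03], [[0, 0, 0], [0, 0, 0], 0.03], [[0, 0, 0], [0, 0, 0], 0.03], [[0, 0, 0], [0, 0, 0], 0.03]], squeeze=50)

```text
t: 2.85
tool_pos: [0.6157, -0.301, 0.0334]
tool_rot: [-1.912, 2.492, -0.005]
contact_force: [0.0, -0.2, 6.0]
opening: 0.0363
```

```bash
python3 - <<'E'
from h import *
s=get_image("scene")
a=lambda im,x,y,w,h:cv2.resize(im[y:y+h,x:x+w],(600,450),interpolation=cv2.INTER_CUBIC)
cv2.imwrite("pics/g2.png",a(s,189,206,96,72)[:,:,::-1])
go([.504,.068,.23],-135)
E
```

```text
t 2.9 yaw -105.0 pos [ 0.6156 -0.301   0.0333] q [-0.56  0.37  1.6  -0.    1.17  1.27] open 0.0361 F [ 0.1 -0.2  5.6]
turn [-1.8e-01 -1.0e-02  3.0e+01] shift [-0.3273  0.2027 -0.1976] deg/7: 4.190250114770891 rows: 10.378602650995223
```

View pics/g2.png

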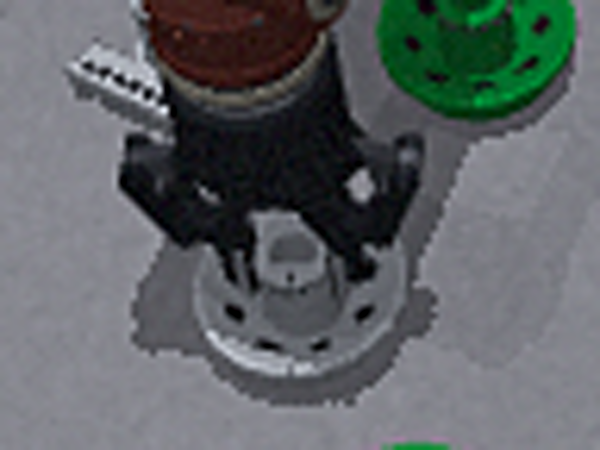

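Call:
jog_arm(deltas=[[[0, 0, 0], [0, 0, -0.005], 0.03], [[0, 0, 0], [0, 0, -0.015], 0.03], [[0, 0, 0], [0, 0, -0.03], 0.03], [[0, 0, 0], [0, 0, -0.04], 0.03], [[0, 0, 0], [0, 0, -0.04], 0.03]], squeeze=50)

```text
t: 3.32
tool_pos: [0.6164, -0.3014, 0.0754]
tool_rot: [-1.911, 2.491, -0.009]
contact_force: [0.4, -0.7, -1.9]
opening: 0.0361
```

```bash
python3 - <<'E'
from h import *
s=get_image("scene")
a=lambda im,x,y,w,h:cv2.resize(im[y:y+h,x:x+w],(600,450),interpolation=cv2.INTER_CUBIC)
cv2.imwrite("pics/g3.png",a(s,189,196,96,72)[:,:,::-1])
go([.504,.068,.23],-135)
E
```

```text
t 3.3667 yaw -105.0 pos [ 0.6158 -0.3011  0.0741] q [-0.56  0.32  1.58 -0.    1.23  1.27] open 0.0364 F [ 0.1  1.2 -2.8]
turn [-2.6e-01 -1.0e-02  3.0e+01] shift [-0.3274  0.2029 -0.1573] deg/7: 4.190764907904936 rows: 9.975600708924164
```

View pics/g3.png

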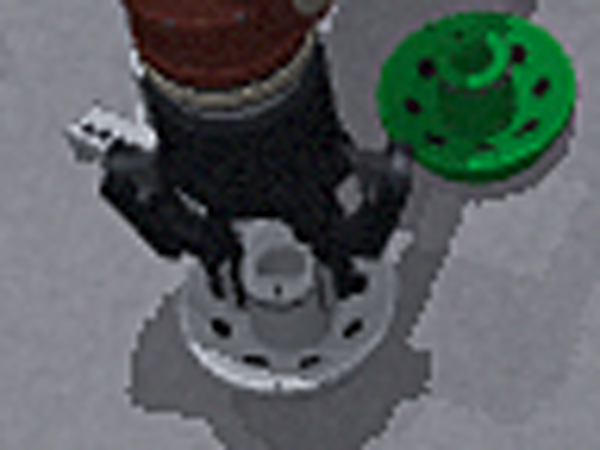

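Call:
jog_arm(deltas=[[[0, 0, 0], [0, 0, -0.03], 0.03], [[0, 0, 3], [-0.02, 0.01, -0.06], 0.03], [[0, 0, 7], [-0.047, 0.029, -0.09], 0.03], [[0, 0, 11], [-0.077, 0.048, -0.12], 0.03], [[0, 0, 15], [-0.11, 0.068, -0.14], 0.03], [[0, 0, 19], [-0.143, 0.089, -0.142], 0.03], [[0, 0, 23], [-0.177, 0.11, -0.142], 0.03], [[0, 0, 27], [-0.21, 0.13, -0.142], 0.03], [[0, 0, 30], [-0.243, 0.151, -0.142], 0.03], [[0, 0, 30], [-0.277, 0.172, -0.142], 0.03], [[0, 0, 30], [-0.308, 0.191, -0.142], 0.03], [[0, 0, 30], [-0.327, 0.203, -0.142], 0.03]])

```text
t: 4.37
tool_pos: [0.5012, 0.0711, 0.2128]
tool_rot: [1.205, -2.901, -0.002]
contact_force: [-0.6, 0.4, -3.1]
opening: 0.0364
```

Call:
jog_arm(deltas=[[[0, 0, 0], [0, 0, 0], 0.03], [[0, 0, 0], [0, 0, 0], 0.03], [[0, 0, 0], [0, 0, 0], 0.03], [[0, 0, 0], [0, 0, 0], 0.03]])

```text
t: 4.7
tool_pos: [0.5032, 0.0672, 0.2131]
tool_rot: [1.2, -2.903, 0.0]
contact_force: [0.2, -0.3, -3.4]
opening: 0.0362
```

```bash
python3 - <<'E'
from h import *
go([.504,.068,.23],-135)
s=np.mean([get_image("scene").astype(float) for _ in range(3)],0);t=np.mean([get_image("top").astype(float) for _ in range(2)],0)
np.savez("avg1.npz",s=s,t=t)
a=lambda im,x,y,w,h:cv2.resize(im[y:y+h,x:x+w].astype(np.uint8),(400,600),interpolation=cv2.INTER_CUBIC)
cv2.imwrite("pics/a1.png",np.hstack([a(s,315,115,64,96),a(t,256,146,64,96)])[:,:,::-1])
E
```

```text
t 4.7 yaw -135.07 pos [0.5032 0.0672 0.2131] q [-0.01 -0.22  1.9  -0.    1.46  2.34] open 0.0362 F [ 0.2 -0.3 -3.4]
turn [-0.01 -0.03 -0.07] shift [-0.0011  0.     -0.0169] deg/7: 0.010958380240051527 rows: 0.405675639119469
```

View pics/a1.png

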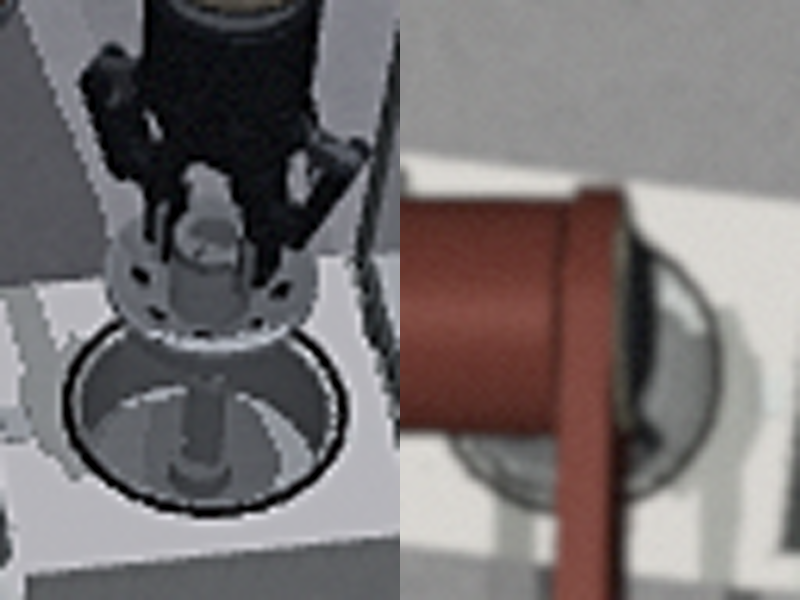

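```bash
cat > m2.py <<'E'
from h import *
np.set_printoptions(precision=4,suppress=True,linewidth=200)
def circ(n,pts,z):
    W=np.array([plane(n,*p,z) for p in pts])[:,:2]
    for _ in range(4):
        A=np.c_[2*W,np.ones(len(W))];x=np.linalg.lstsq(A,(W**2).sum(1),rcond=None)[0];c=x[:2];r=np.sqrt(x[2]+c@c)
        e=np.hypot(*(W-c).T)-r;k=abs(e)<max(2.2*np.median(abs(e)),3e-4);W=W[k]
    return c,r,len(W),np.std(e)
def radial(g,n,c0,z,r0,r1,pol,angs,thr):
    # first crossing along world radial lines, from r1 inward; pol=-1: bright->dark going inward
    P=[]
    rs=np.arange(r1,r0,-.0002)
    for a in angs:
        uv=np.array([proj(n,[c0[0]+r*np.cos(a),c0[1]+r*np.sin(a),z]) for r in rs]).astype(np.float32)
        v=cv2.remap(g.astype(np.float32),uv[:,0],uv[:,1],cv2.INTER_LINEAR).ravel()
        k=np.where((v[:-1]-thr)*pol<0)[0] if 0 else np.where(((v[:-1]>thr)&(v[1:]<=thr)) if pol<0 else ((v[:-1]<thr)&(v[1:]>=thr)))[0]
        if len(k): P.append(uv[k[0]])
    return np.array(P)
if __name__=="__main__":
    d=np.load("avg0.npz");A=np.radians(np.arange(0,360,4))
    for n,key,c0,thr in(("scene",'s',(.5035,.070),110),("top",'t',(.5037,.0666),150)):
        g=d[key].mean(2)
        P=radial(g,n,c0,.115,.05,.078,-1,A,thr);print(n,"mouth outer",circ(n,P,.115),len(P))
    g=d['s'].mean(2)
    P=radial(g,"scene",(.614,-.301),.03,.04,.06,+1,A,140);print("scene rim",circ("scene",P,.03),len(P))
    g=d['t'].mean(2)
    P=radial(g,"top",(.614,-.302),.03,.04,.06,+1,A,160);print("top rim",circ("top",P,.03),len(P))
E
python3 m2.py; python3 - <<'E'
from h import *
d=np.load("avg0.npz");np.set_printoptions(linewidth=200)
print(d['s'].mean(2)[236:270:2,217:260:2].astype(int))
E
```

```text
[[132 131 132 130 135 131 128 133 129 128 119 126 123 129 131 135 128 133 127 129 128 130]
 [131 132 131 129 132 129 126 150 174 173 172 170 169 174 164 124 125 129 130 131 127 131]
 [138 131 132 131 125 151 168 166 167 168 167 166 162 161 158 162 152 129 129 132 129 130]
 [131 133 135 128 183 163 163 151 180 184 184 179 122  71 160 160 159 152 131 131 133 130]
 [138 129 129 181 160 159 163 178  95  71  72 133 188   0 170 158 157 169 121 129 129 129]
 [126 130 142 157 160 175 163 184  63  76  79  83 185 172 161 168 139 156 149 129 133 132]
 [129 128 182 155 163   0  97 187 159 168 164 190 149 140 165   6  99 159 182 131 134 129]
 [132 134 166 157 158 133 135 149 186  59 189 140  51  84 151  84 133 154 183 118 129 130]
 [135 131 146 147 156 153 160  61  68  50  40  72  76  60 146 157 155 149 159 121 133 129]
 [141 131 161 155  90 139 159  70  82  85  85  80  76  58 150 138 134 157  97 127 136 125]
 [134 127 181 154  83   2 143  78  77  82  82  81  74 104 126   0 151 182  65 128 131 122]
 [131 133 144 152 152 154 151 157  67  76  77  75 105 156 154 155 176  72  73 124 131 128]
 [129 13
[... 281 characters left out ...]
3  83  73  71  69  79  73  83  73  56  77  77  72 122 132 127 130 128 130]
 [130 131 128 129 138  76  84  77  75  79  74  76  77  70 132 136 132 135 136 130 132 126]]Traceback (most recent call last):
  File "m2.py", line 23, in <module>
    P=radial(g,n,c0,.115,.05,.078,-1,A,thr);print(n,"mouth outer",circ(n,P,.115),len(P))
  File "m2.py", line 14, in radial
    uv=np.array([proj(n,[c0[0]+r*np.cos(a),c0[1]+r*np.sin(a),z]) for r in rs]).astype(np.float32)
                 ~~~~^^^^^^^^^^^^^^^^^^^^^^^^^^^^^^^^^^^^^^^^^^^
  File "h.py", line 10, in proj
    c=calibration(n);q=R.from_rotvec(c['rotation']).inv().apply(np.array(p)-c['origin'])
ValueError: time passes only in moves, steps and waits
```

```bash
sed -i 's/^def ray/import functools\ncalibration=functools.lru_cache(None)(calibration)\ndef ray/' h.py; python3 m2.py; python3 -c "
from h import *
print(ctrl.get_obs()['t'])"
```

```text
scene mouth outer (array([0.5009, 0.0701]), np.float64(0.07101666899333764), 50, np.float64(0.00019045841660410366)) 90
top mouth outer (array([0.5035, 0.0699]), np.float64(0.07057414872358034), 67, np.float64(0.00016066432167693515)) 90
scene rim (array([ 0.6122, -0.3016]), np.float64(0.05078386727512472), 52, np.float64(0.0002138332447409062)) 90
top rim (array([ 0.6167, -0.3028]), np.float64(0.050764047490287206), 68, np.float64(0.0004648866517024022)) 90
4.95
```

```bash
python3 - <<'E'
from m2 import *
d=np.load("avg1.npz");g=d['s'].mean(2)
zr=.2097
c0=(.5032,.0672)
A=np.radians(np.arange(-140,60,4));rs=np.arange(.040,.060,.001)
for a in A[::2]:
    uv=np.array([proj("scene",[c0[0]+r*np.cos(a),c0[1]+r*np.sin(a),zr]) for r in rs]).astype(np.float32)
    print(int(np.degrees(a).round()),uv[10].round(1),cv2.remap(g.astype(np.float32),uv[:,0],uv[:,1],cv2.INTER_LINEAR).ravel().astype(int))
E
```

```text
-140 [334.1 151.6] [107 106 104 103 101 100  99  99 101 103 107 115 123 130 136 137 139 140 131 114]
-132 [332.9 153. ] [ 98  97  96  94  96  98 100 103 109 115 118 110 105 105 102  98  88  85  85  86]
-124 [332.  154.6] [104 107 107 108 109 110 110 111 112 111 108 101  93  85  84  84  85  86  86  86]
-116 [331.5 156.3] [112 110 107 106 106 106 109 115 121 118 109  98  92  88  86  85  85  85  85  85]
-108 [331.3 158. ] [108 108 107 106 104 104 110 117 121 108  96  86  82  78  77  77  78  78  79  79]
-100 [331.4 159.7] [107 106 105 105 105 106 109 113 116 127 139 151 162 174 182 181 181 178 181 184]
-92 [331.8 161.4] [108 107 106 105 105 108 110 105  93  82 100 136 170 185 187 187 186 185 184 184]
-84 [332.5 163.1] [105 104 103 103 105 108 107 102  94  92 106 127 151 167 182 190 187 185 183 183]
-76 [333.6 164.7] [102 101 100 102 105 109 113 112 107  99 101 113 134 150 159 169 172 176 187 199]
-68 [335.  166.2] [ 97 101 102 104 109 113 119 117 108  98  90  83  80  81  80  61  59  62  71  79]
-60 [336.7 167.6] [ 86  98 102 105 108 111 113 113 106  96  86  76  67  63  65  66  67  69  76
[... 696 characters left out ...]
 65  66]
4 [354.9 170.7] [149 151 154 159 162 161 158 151 135 116 102  86  78  73  69  64  62  62  62  63]
12 [357.1 170. ] [121 140 155 163 172 180 186 165 144 121  92  84  78  74  71  70  67  65  64  63]
20 [359.1 169. ] [149 146 142 145 154 172 168 154 133 109  85  81  76  71  65  72  78  78  73  68]
28 [360.9 167.9] [ 96 101 108 120 139 163 177 155 125  97  71  59  59  60  64  62  51  53  59  66]
36 [362.5 166.6] [ 90  93  97 103 108 112 112 109 100 100 115 140 172 181 177 185 187 189 193 194]
44 [363.7 165.1] [ 94  92  92  94  96  97  96  94  95 106 125 148 169 182 189 188 186 184 184 184]
52 [364.7 163.6] [ 98  97  95  94  94  94  95  94  94 121 149 179 183 186 188 186 184 183 183 183]
```

```bash
python3 - <<'E'
from m2 import *
from scipy.optimize import least_squares
def run(g,c0,z,rng,thr):
    P=[];rs=np.arange(.058,.042,-.0002)
    cam=calibration("scene")['origin'];az=np.degrees(np.arctan2(cam[1]-c0[1],cam[0]-c0[0]))
    for a in np.radians(az+np.arange(*rng)):
        uv=np.array([proj("scene",[c0[0]+r*np.cos(a),c0[1]+r*np.sin(a),z]) for r in rs]).astype(np.float32)
        v=cv2.remap(g.astype(np.float32),uv[:,0],uv[:,1],cv2.INTER_LINEAR).ravel()
        k=np.where((v[:-1]<thr)&(v[1:]>=thr))[0]
        if len(k): P.append(plane("scene",*uv[k[0]],z)[:2])
    P=np.array(P)
    f=lambda c:np.hypot(*(P-c[:2]).T)-.0497
    r=least_squares(f,c0,loss='soft_l1',f_scale=3e-4)
    c=r.x-np.array(c0);e=np.array([np.cos(np.radians(az)),np.sin(np.radians(az))]);l=np.array([-e[1],e[0]])
    print("thr",thr,"off xy mm",1e3*c,"along cam",1e3*c@e,"lateral",1e3*c@l,len(P),"rms",1e3*np.std(f(r.x)))
g0=np.load("avg0.npz")['s'].mean(2);g1=np.load("avg1.npz")['s'].mean(2)
for thr in(105,115,125):
    run(g0,(.6157,-.301),.03,(-45,46,3),thr)
    run(g1,(.5032,.0672),.2097,(-30,46,3),thr)
E
```

```text
thr 105 off xy mm [-0.8131 -0.4947] along cam -0.8290205698203107 lateral -0.4676048643158837 31 rms 0.5081892785869386
thr 105 off xy mm [-0.1162 -0.0372] along cam -0.09495372748317635 lateral -0.07666201874710503 25 rms 0.609605002905824
thr 115 off xy mm [-1.3234 -0.3544] along cam -1.3343690523358538 lateral -0.3104802625047372 31 rms 0.8756772519808667
thr 115 off xy mm [-0.7137  0.4194] along cam -0.8169918200205342 lateral 0.13348761524603703 26 rms 0.5613647687125978
thr 125 off xy mm [-1.7692 -0.3241] along cam -1.7789775461179311 lateral -0.2655245476888155 31 rms 1.0001339727111775
thr 125 off xy mm [-1.2264  0.5104] along cam -1.327999221002752 lateral 0.03321356537080553 26 rms 0.5468101462009035
```

```bash
python3 - <<'E'
from h import *
for c in [(.504,.068),(.5025,.0676),(.5009,.0701),(.503,.070)]:
    e=np.array([1.388-c[0],-.2755-c[1]]);e/=np.linalg.norm(e);c=np.array(c)
    f=lambda p,z:proj("scene",[*p,z]).round(2)
    print(c,"shoulder front",f(c+.016*e,.078),"spindle mid",f(c,.106),"tip near/far r8",f(c+.008*e,.138),f(c-.008*e,.138),"spindle base far.. near(flat)",f(c+.0055*np.array([.707,-.707]),.078), "mouth near/far",f(c+.071*e,.115),f(c-.071*e,.115))
g=np.load("avg0.npz")['s'].mean(2)
np.set_printoptions(linewidth=200)
print(g[160:168,347:351].astype(int).T); print(g[188:200,345:350].astype(int).T)
E
```

```text
[0.504 0.068] shoulder front [345.93 191.88] spindle mid [346.77 182.11] tip near/far r8 [347.19 177.16] [347.53 173.24] spindle base far.. near(flat) [345.45 189.13] mouth near/far [345.39 198.08] [348.38 163.37]
[0.5025 0.0676] shoulder front [345.67 191.54] spindle mid [346.5  181.78] tip near/far r8 [346.92 176.82] [347.25 172.91] spindle base far.. near(flat) [345.18 188.8 ] mouth near/far [345.14 197.73] [348.1  163.06]
[0.5009 0.0701] shoulder front [346.27 191.  ] spindle mid [347.11 181.24] tip near/far r8 [347.54 176.28] [347.88 172.37] spindle base far.. near(flat) [345.79 188.26] mouth near/far [345.73 197.15] [348.74 162.55]
[0.503 0.07 ] shoulder front [346.44 191.51] spindle mid [347.29 181.74] tip near/far r8 [347.72 176.79] [348.06 172.87] spindle base far.. near(flat) [345.97 188.77] mouth near/far [345.9  197.69] [348.92 163.03]
[[185 191 165  30 100 167  75  68]
 [184 189 165  30 100 165  74  66]
 [183 188 204  48 102 150  71  68]
 [182 187 203  52  18 200  83  64]]
[[ 60 156 163 103  63  62  69 143  22  97 195 186]
 [ 56 160 163 138  71  62  66 180  41   9 197 187]
 [ 60 138 166 131  68  62  61 177  42  17 200 188]
 [ 64  84 163 130  69  65  64 177  39  12 200 188]
 [ 58 103 165  98  63  56  79 173  39  12 199 187]]
```

```bash
python3 - <<'E'
from h import *
s=np.load("avg1.npz")['s']
x,y,w,h=328,140,42,34
c=s[y:y+h,x:x+w];c=np.clip((c-40)*1.3,0,255).astype(np.uint8);c=cv2.resize(c,None,fx=18,fy=18,interpolation=cv2.INTER_NEAREST)
cc=np.array([.5025,.0676])
for th,col in((-45,(255,0,0)),(-35,(0,255,0)),(-55,(0,0,255))):
    a=np.radians(th);n=np.array([np.cos(a),np.sin(a)])
    for r,z in((.048,.03),(.019,.056)):
        p=proj("scene",[*(cc+r*n),z+.1797]);cv2.circle(c,(int((p[0]-x+.5)*18),int((p[1]-y+.5)*18)),4,col,-1)
cv2.imwrite("pics/a2.png",c[:,:,::-1])
E
```

```text
(no output)
```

View pics/a2.png

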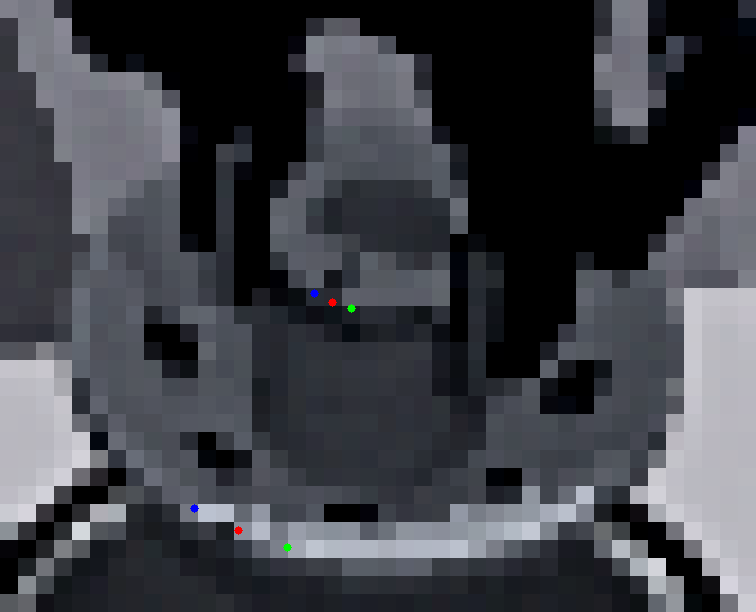

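```bash
python3 - <<'E'
from h import *
go([.5027,.0690,.178],-135)
E
```

```text
t 4.95 yaw -135.08 pos [0.5032 0.0674 0.2132] q [-0.01 -0.22  1.9  -0.    1.46  2.34] open 0.0362 F [ 0.5 -0.3 -3. ]
turn [ 0.   -0.01 -0.08] shift [-0.0007  0.0015  0.0352] deg/7: 0.010984677778292557 rows: 0.8459313981037258
```

Call:
jog_arm(deltas=[[[0, 0, 0], [-0.0008, 0.0015, 0.01], 0.03], [[0, 0, 0], [-0.0008, 0.0015, 0.025], 0.03], [[0, 0, 0], [-0.0008, 0.0015, 0.035], 0.03], [[0, 0, 0], [-0.0008, 0.0015, 0.035], 0.03], [[0, 0, 0], [-0.0008, 0.0015, 0.035], 0.03]])

```text
t: 5.37
tool_pos: [0.5017, 0.0698, 0.1769]
tool_rot: [1.201, -2.9, -0.002]
contact_force: [0.1, -0.2, -2.2]
opening: 0.0364
```

Call:
jog_arm(deltas=[[[0, 0, 0], [0, 0, 0.002], 0.03], [[0, 0, 0], [0, 0, 0.004], 0.03], [[0, 0, 0], [0, 0, 0.006], 0.03], [[0, 0, 0], [0, 0, 0.008], 0.03], [[0, 0, 0], [0, 0, 0.01], 0.03], [[0, 0, 0], [0, 0, 0.01], 0.03]])

```text
t: 5.87
tool_pos: [0.5023, 0.0698, 0.1679]
tool_rot: [1.202, -2.902, -0.0]
contact_force: [-0.3, -0.4, -1.4]
opening: 0.0365
```

Call:
jog_arm(deltas=[[[0, 0, 0], [0, 0, 0.001], 0.03], [[0, 0, 0], [0, 0, 0.002], 0.03], [[0, 0, 0], [0, 0, 0.003], 0.03], [[0, 0, 0], [0, 0, 0.004], 0.03], [[0, 0, 0], [0, 0, 0.004], 0.03]])

```text
t: 6.28
tool_pos: [0.5024, 0.0698, 0.1641]
tool_rot: [1.202, -2.902, -0.0]
contact_force: [-0.1, 0.9, -3.5]
opening: 0.0361
```

```bash
cat > look.py <<'E'
import sys
from h import *
s=get_image("scene")
cv2.imwrite(sys.argv[1],cv2.resize(s[115:211,300:396],(576,576),interpolation=cv2.INTER_CUBIC)[:,:,::-1])
go([.5027,.0690,.1114],-135);print(ctrl.get_obs()['wrist_torque'].round(2))
E
python3 look.py pics/b1.png
```

```text
t 6.3333 yaw -135.0 pos [0.5025 0.0698 0.1642] q [-0.01 -0.18  1.95 -0.    1.37  2.35] open 0.0362 F [-0.6 -0.2 -1.9]
turn [ 0.   -0.01  0.  ] shift [ 0.0004 -0.0007  0.0528] deg/7: 0.001621141666754364 rows: 1.2652849624842955
[-0.02 -0.02 -0.03]
```

View pics/b1.png

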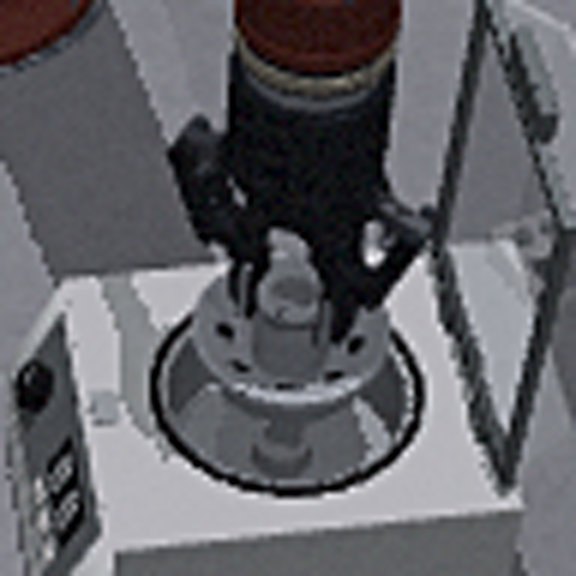

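Call:
jog_arm(deltas=[[[0, 0, 0], [0, 0, 0.002], 0.03], [[0, 0, 0], [0, 0, 0.004], 0.03], [[0, 0, 0], [0, 0, 0.006], 0.03], [[0, 0, 0], [0, 0, 0.008], 0.03], [[0, 0, 0], [0, 0, 0.01], 0.03], [[0, 0, 0], [0, 0, 0.01], 0.03]])

```text
t: 6.83
tool_pos: [0.5024, 0.0698, 0.1537]
tool_rot: [1.202, -2.902, -0.0]
contact_force: [1.5, -0.4, -2.6]
opening: 0.0364
```

Call:
jog_arm(deltas=[[[0, 0, 0], [0, 0, 0.003], 0.03], [[0, 0, 0], [0, 0, 0.007], 0.03], [[0, 0, 0], [0, 0, 0.011], 0.03], [[0, 0, 0], [0, 0, 0.015], 0.03], [[0, 0, 0], [0, 0, 0.019], 0.03], [[0, 0, 0], [0, 0, 0.023], 0.03], [[0, 0, 0], [0, 0, 0.027], 0.03], [[0, 0, 0], [0, 0, 0.031], 0.03], [[0, 0, 0], [0, 0, 0.034], 0.03], [[0, 0, 0], [0, 0, 0.036], 0.03], [[0, 0, 0], [0, 0, 0.036], 0.03]])

```text
t: 7.75
tool_pos: [0.5024, 0.0698, 0.1178]
tool_rot: [1.202, -2.902, -0.0]
contact_force: [-0.1, -1.4, -3.0]
opening: 0.0367
```

Call:
jog_arm(deltas=[[[0, 0, 0], [0, 0, 0.001], 0.03], [[0, 0, 0], [0, 0, 0.002], 0.03], [[0, 0, 0], [0, 0, 0.003], 0.03], [[0, 0, 0], [0, 0, 0.004], 0.03], [[0, 0, 0], [0, 0, 0.005], 0.03], [[0, 0, 0], [0, 0, 0.005], 0.03]])

```text
t: 8.25
tool_pos: [0.5024, 0.0698, 0.1131]
tool_rot: [1.202, -2.902, 0.0]
contact_force: [0.8, -0.6, -2.6]
opening: 0.0363
```

Call:
jog_arm(deltas=[[[0, 0, 0], [0, 0, 0.001], 0.03], [[0, 0, 0], [0, 0, 0.002], 0.03], [[0, 0, 0], [0, 0, 0.003], 0.03], [[0, 0, 0], [0, 0, 0.003], 0.03]])

```text
t: 8.58
tool_pos: [0.5027, 0.0698, 0.1113]
tool_rot: [1.202, -2.902, 0.0]
contact_force: [-3.3, 0.4, 2.4]
opening: 0.0364
```

Call:
jog_arm(deltas=[[[0, 0, 0], [0, 0, 0.001], 0.03], [[0, 0, 0], [0, 0, 0.001], 0.03]])

```text
t: 8.75
tool_pos: [0.5028, 0.0697, 0.1112]
tool_rot: [1.202, -2.902, 0.0]
contact_force: [-6.9, 0.4, 10.2]
opening: 0.0362
```

Call:
jog_arm(deltas=[[[0, 0, 0], [0, 0, 0], 0.038], [[0, 0, 0], [0, 0, 0], 0.042], [[0, 0, 0], [0, 0, 0], 0.048], [[0, 0, 0], [0, 0, 0], 0.054], [[0, 0, 0], [0, 0, 0], 0.058], [[0, 0, 0], [0, 0, 0], 0.06]])

```text
t: 9.25
tool_pos: [0.5025, 0.0698, 0.1092]
tool_rot: [1.202, -2.902, -0.0]
contact_force: [0.7, -0.2, -0.0]
opening: 0.0603
```

```bash
python3 look.py pics/b2.png
```

```text
t 9.3 yaw -135.0 pos [0.5025 0.0698 0.1092] q [-0.01 -0.12  1.99  0.    1.27  2.35] open 0.0601 F [-0.3 -1.   0.4]
turn [ 0. -0. -0.] shift [ 0.0004 -0.0007 -0.0022] deg/7: 0.0007103896972586708 rows: 0.05671841995064614
[ 0.   -0.02 -0.02]
```

View pics/b2.png

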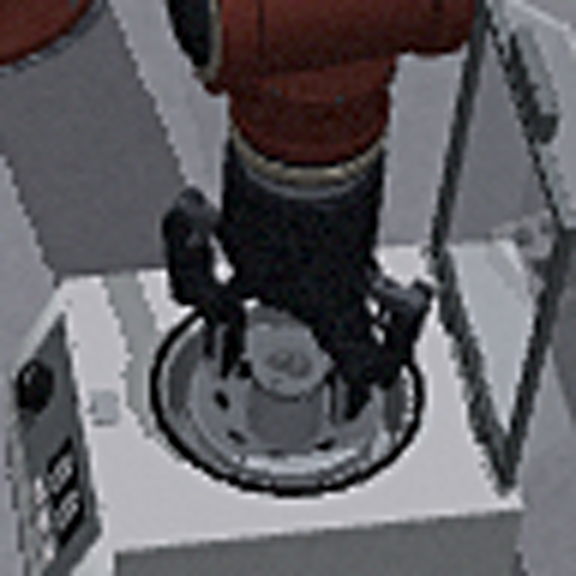

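The rotor is down in the bowl, with the spindle tip showing inside the collar at about (287,362) in the crop, and the fingers are clear of it. I'll lift out next and then measure.

Call:
jog_arm(deltas=[[[0, 0, 0], [0, 0, -0.01], 0.06], [[0, 0, 0], [0, 0, -0.035], 0.06], [[0, 0, 0], [0, 0, -0.07], 0.06], [[0, 0, 0], [0, 0, -0.11], 0.03], [[0, 0, 0], [0, 0, -0.15], 0.0], [[0, 0, 0], [0, 0, -0.19], 0.0], [[0, 0, 0], [0, 0, -0.23], 0.0], [[0, 0, 0], [0, 0, -0.27], 0.0], [[0, 0, 0], [0, 0, -0.28], 0.0], [[0, 0, 0], [0, 0, -0.28], 0.0]])

```text
t: 10.13
tool_pos: [0.5038, 0.0698, 0.3955]
tool_rot: [-1.199, 2.894, -0.006]
contact_force: [-0.5, -0.4, 0.2]
opening: -0.0
```

```bash
python3 - <<'E'
from h import *
s=np.mean([get_image("scene").astype(float) for _ in range(2)],0);t=get_image("top")
a=lambda im,x,y,w,h:cv2.resize(im[y:y+h,x:x+w].astype(np.uint8),(400,400),interpolation=cv2.INTER_CUBIC)
cv2.imwrite("pics/c1.png",np.hstack([a(s,318,155,60,60),a(s,300,105,110,110)])[:,:,::-1])
cv2.imwrite("pics/c2.png",a(t,210,150,140,100)[:,:,::-1])
print(ctrl.get_obs()['tool_pos'],ctrl.get_obs()['t'],ctrl.get_obs()['q'])
E
```

```text
[0.50193285 0.06977742 0.38727783] 10.2833 [-8.83021925e-03 -2.72966268e-01  1.65869481e+00  2.48455704e-05
  1.75888863e+00  2.34738483e+00]
```

View pics/c1.png

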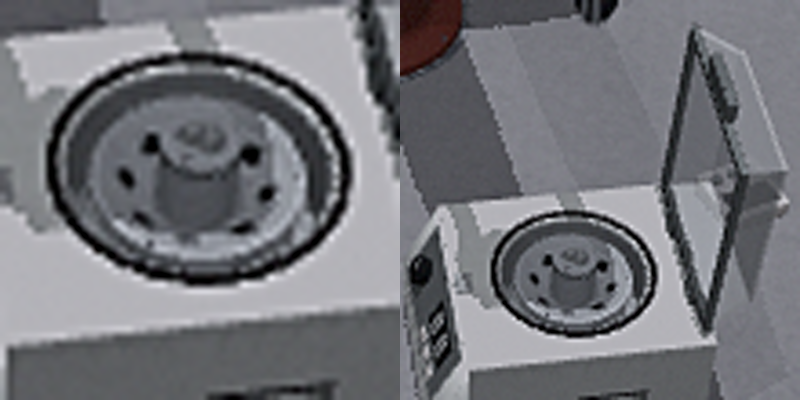

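View pics/c2.png

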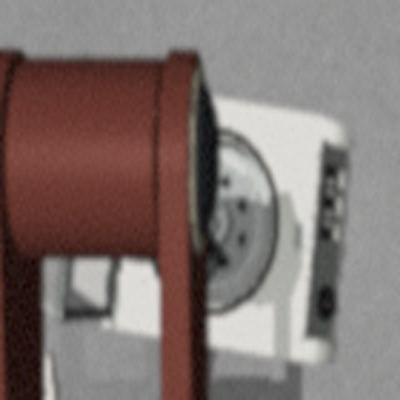

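```bash
cat >> h.py <<'E'
dC=np.array([.1045,.9945,0]);HG=np.array([.5024,.0698,.12])+.094*dC
def lid(r,h,phi): # point at distance r from hinge toward the free edge, h outward
    return HG-dC*(r*np.cos(phi)-h*np.sin(phi))+np.array([0,0,r*np.sin(phi)+h*np.cos(phi)])
E
python3 - <<'E'
from h import *
for f in(1.5,1.6,1.7,1.8): print(f,lid(.193,.007,f).round(4),proj("scene",lid(.193,.007,f)).round(1),"tray corners",[proj("scene",lid(.178,.04,f)+s*.082*np.array([.9945,-.1045,0])).round(1) for s in(1,-1)],"hinge",[proj("scene",HG+s*.082*np.array([.9945,-.1045,0])).round(1) for s in(1,-1)])
print(proj("top",lid(.178,.04,1.7)),proj("top",lid(.178,.04,1.7)))
E
```

```text
1.5 [0.5115 0.1566 0.313 ] [382.5 128.7] tray corners [array([401.9, 151.6]), array([386.4, 111.5])] hinge [array([384. , 195.4]), array([371.2, 156.1])]
1.6 [0.5135 0.1758 0.3127] [389.3 128. ] tray corners [array([408.1, 151.8]), array([392.2, 111.9])] hinge [array([384. , 195.4]), array([371.2, 156.1])]
1.7 [0.5155 0.1949 0.3105] [395.9 127.9] tray corners [array([414.1, 152.5]), array([397.8, 112.7])] hinge [array([384. , 195.4]), array([371.2, 156.1])]
1.8 [0.5175 0.2137 0.3064] [402.3 128.3] tray corners [array([419.6, 153.6]), array([403., 114.])] hinge [array([384. , 195.4]), array([371.2, 156.1])]
[214.12809521 195.77415949] [214.12809521 195.77415949]
```

```bash
python3 - <<'E'
from h import *
go([.522,.250,.39],-6)
E
```

```text
t 10.2833 yaw -135.0 pos [0.5019 0.0698 0.3873] q [-0.01 -0.27  1.66  0.    1.76  2.35] open 0.0 F [-0.4 -0.  -1.7]
turn [ 2.00e-01  8.00e-02 -1.29e+02] shift [-0.1416  0.1133 -0.0028] deg/7: 18.016896180374 rows: 4.349083204276103
```

Call:
jog_arm(deltas=[[[0, 0, -6], [0, 0, -0.015], 0], [[0, 0, -12], [0, 0, -0.02], 0], [[0, 0, -19], [-0.014, 0.011, -0.02], 0], [[0, 0, -26], [-0.028, 0.022, -0.02], 0], [[0, 0, -33], [-0.042, 0.034, -0.02], 0], [[0, 0, -40], [-0.056, 0.045, -0.02], 0], [[0, 0, -47], [-0.07, 0.056, -0.02], 0], [[0, 0, -54], [-0.084, 0.067, -0.02], 0], [[0, 0, -61], [-0.1, 0.08, -0.02], 0], [[0, 0, -68], [-0.114, 0.091, -0.02], 0], [[0, 0, -75], [-0.128, 0.102, -0.02], 0], [[0, 0, -82], [-0.1416, 0.113, -0.02], 0]])

```text
t: 11.28
tool_pos: [0.522, 0.2505, 0.4056]
tool_rot: [2.812, -1.391, -0.006]
contact_force: [-0.1, 0.2, 0.6]
opening: -0.0001
```

Call:
jog_arm(deltas=[[[0, 0, -7], [0, 0, 0], 0], [[0, 0, -14], [0, 0, 0], 0], [[0, 0, -21], [0, 0, 0], 0], [[0, 0, -28], [0, 0, 0], 0], [[0, 0, -35], [0, 0, 0], 0], [[0, 0, -42], [0, 0, 0], 0], [[0, 0, -47], [0, 0, 0], 0], [[0, 0, -47], [0, 0, 0], 0], [[0, 0, -47], [0, 0, 0], 0]])

```text
t: 12.03
tool_pos: [0.5222, 0.2496, 0.4066]
tool_rot: [3.136, -0.168, -0.006]
contact_force: [-0.6, 0.6, -0.2]
opening: 0.0001
```

```bash
python3 - <<'E'
from h import *
s=get_image("scene")
cv2.imwrite("pics/d1.png",cv2.resize(s[40:220,280:460],(576,576),interpolation=cv2.INTER_CUBIC)[:,:,::-1])
go(lid(.16,.04,1.58)+dC*.036,-6)
E
```

```text
t 12.0833 yaw -6.12 pos [0.5223 0.2497 0.4071] q [ 0.32 -0.1   1.47  0.    1.77  0.42] open 0.0001 F [-0.4  1.1  0.1]
turn [ 0.08  0.18 -0.12] shift [-0.0006  0.0093  0.1275] deg/7: 0.03248291040195015 rows: 3.065900070515869
```

View pics/d1.png

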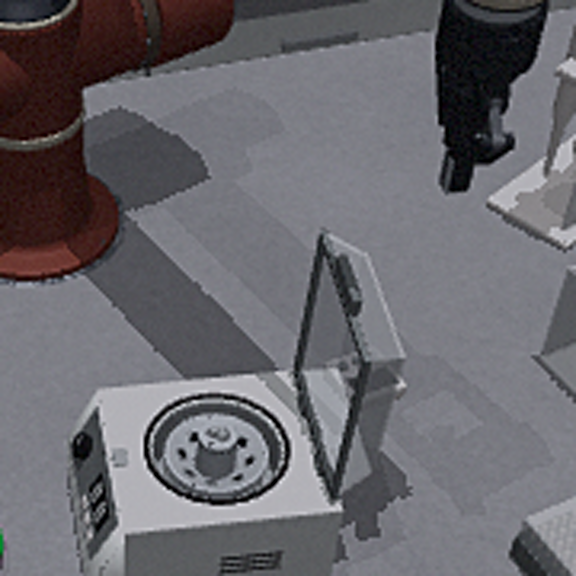

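Call:
jog_arm(deltas=[[[0, 0, 0], [0, 0, 0.03], 0], [[0, 0, 0], [0, 0, 0.06], 0], [[0, 0, 0], [0, 0, 0.09], 0], [[0, 0, 0], [0, 0, 0.115], 0], [[0, 0, 0], [0, 0, 0.127], 0], [[0, 0, 0], [0, 0, 0.127], 0], [[0, 0, 0], [0, 0, 0.127], 0]])

```text
t: 12.67
tool_pos: [0.5226, 0.2498, 0.2822]
tool_rot: [3.137, -0.165, -0.001]
contact_force: [-0.3, 0.3, 0.7]
opening: -0.0001
```

```bash
python3 - <<'E'
from h import *
s=get_image("scene")
cv2.imwrite("pics/d2.png",cv2.resize(s[80:220,320:460],(560,560),interpolation=cv2.INTER_CUBIC)[:,:,::-1])
o=ctrl.get_obs();R0=R.from_rotvec(o['tool_rot'])
print(o['tool_pos'],o['contact_force'])
for f in np.arange(1.56,-.06,-.07):
    print(round(f,2),R0.inv().apply(lid(.16,.04,f)+dC*.011-o['tool_pos']).round(3))
E
```

```text
[0.52334667 0.24997695 0.28387925] [0.43778161 0.04790252 0.58355675]
1.56 [-0.002  0.038  0.003]
1.49 [-0.002  0.049  0.001]
1.42 [-0.002  0.061 -0.   ]
1.35 [-0.002  0.072 -0.001]
1.28 [-0.002  0.084 -0.001]
1.21 [-0.002  0.095 -0.   ]
1.14 [-0.002  0.107  0.002]
1.07 [-0.002  0.118  0.004]
1.0 [-0.002  0.129  0.008]
0.93 [-0.002  0.14   0.012]
0.86 [-0.002  0.15   0.016]
0.79 [-0.002  0.161  0.022]
0.72 [-0.002  0.17   0.028]
0.65 [-0.002  0.18   0.035]
0.58 [-0.002  0.188  0.043]
0.51 [-0.002  0.197  0.051]
0.44 [-0.002  0.204  0.059]
0.37 [-0.002  0.211  0.069]
0.3 [-0.002  0.217  0.078]
0.23 [-0.002  0.223  0.088]
0.16 [-0.002  0.228  0.099]
0.09 [-0.002  0.232  0.109]
0.02 [-0.002  0.236  0.12 ]
-0.05 [-0.002  0.238  0.132]
```

View pics/d2.png

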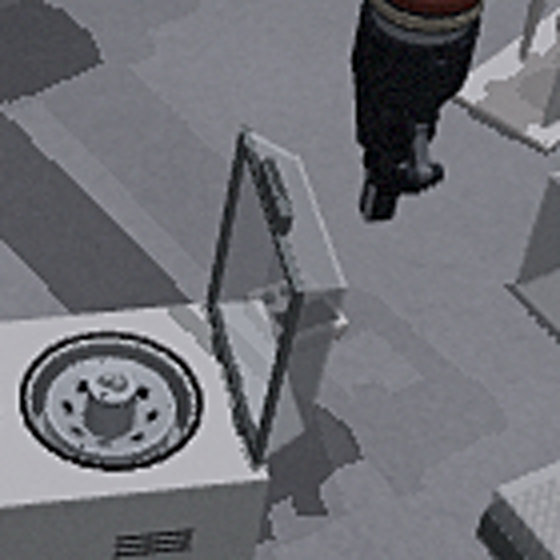

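Call:
jog_arm(deltas=[[[0, 0, 0], [0, 0.012, 0.001], 0], [[0, 0, 0], [0, 0.024, 0.001], 0], [[0, 0, 0], [0, 0.034, 0.002], 0], [[0, 0, 0], [0, 0.042, 0.002], 0], [[0, 0, 0], [0, 0.049, 0.001], 0], [[0, 0, 0], [0, 0.058, 0], 0], [[0, 0, 0], [0, 0.068, -0.001], 0], [[0, 0, 0], [0, 0.078, -0.001], 0], [[0, 0, 0], [0, 0.088, -0.001], 0], [[0, 0, 0], [0, 0.098, 0.001], 0], [[0, 0, 0], [0, 0.107, 0.002], 0], [[0, 0, 0], [0, 0.107, 0.002], 0]])

```text
t: 13.72
tool_pos: [0.5113, 0.1415, 0.2796]
tool_rot: [3.136, -0.167, -0.001]
contact_force: [0.7, -0.2, -0.1]
opening: -0.0001
```

```bash
python3 - <<'E'
from h import *
s=get_image("scene")
cv2.imwrite("pics/d3.png",cv2.resize(s[80:220,310:450],(560,560),interpolation=cv2.INTER_CUBIC)[:,:,::-1])
go(lid(.16,.04,1.14)+dC*.011,-6)
E
```

```text
t 13.7667 yaw -6.09 pos [0.5114 0.1422 0.2797] q [ 0.13 -0.2   1.77 -0.    1.57  0.24] open -0.0001 F [ 0.5 -0.2  0.1]
turn [ 0.05  0.04 -0.09] shift [-0.0014 -0.0016 -0.0024] deg/7: 0.01545168768134521 rows: 0.07683795749724752
```

View pics/d3.png

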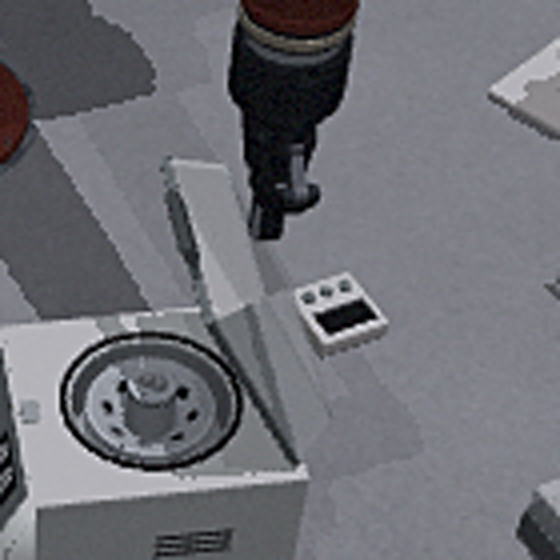

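Call:
jog_arm(deltas=[[[0, 0, 0], [0, 0.011, 0.002], 0], [[0, 0, 0], [0, 0.022, 0.006], 0], [[0, 0, 0], [0, 0.033, 0.01], 0], [[0, 0, 0], [0, 0.043, 0.014], 0], [[0, 0, 0], [0, 0.054, 0.02], 0], [[0, 0, 0], [0, 0.063, 0.026], 0], [[0, 0, 0], [0, 0.073, 0.033], 0], [[0, 0, 0], [0, 0.081, 0.041], 0], [[0, 0, 0], [0, 0.09, 0.049], 0], [[0, 0, 0], [0, 0.097, 0.057], 0], [[0, 0, 0], [0, 0.104, 0.067], 0], [[0, 0, 0], [0, 0.104, 0.067], 0]])

```text
t: 14.77
tool_pos: [0.4993, 0.0388, 0.2103]
tool_rot: [3.137, -0.166, -0.007]
contact_force: [-0.5, 0.2, -0.8]
opening: -0.0001
```

```bash
python3 - <<'E'
from h import *
s=get_image("scene")
cv2.imwrite("pics/d4.png",cv2.resize(s[100:220,290:410],(560,560),interpolation=cv2.INTER_CUBIC)[:,:,::-1])
for f in(.23,.1,0,-.05):go(lid(.16,.04,f)+dC*.011,-6)
E
```

```text
t 14.8167 yaw -6.06 pos [0.4998 0.0394 0.2113] q [-0.07 -0.23  1.92 -0.    1.46  0.04] open -0.0001 F [0.4 0.  0.3]
turn [ 0.01  0.17 -0.06] shift [-0.0005  0.0112  0.0159] deg/7: 0.025476404330123808 rows: 0.4665784641775899
t 14.8167 yaw -6.06 pos [0.4998 0.0394 0.2113] q [-0.07 -0.23  1.92 -0.    1.46  0.04] open -0.0001 F [0.4 0.  0.3]
turn [ 0.01  0.17 -0.06] shift [-0.0004  0.0197  0.0356] deg/7: 0.025476404330123808 rows: 0.9752807111268402
t 14.8167 yaw -6.06 pos [0.4998 0.0394 0.2113] q [-0.07 -0.23  1.92 -0.    1.46  0.04] open -0.0001 F [0.4 0.  0.3]
turn [ 0.01  0.17 -0.06] shift [-0.0004  0.0245  0.0513] deg/7: 0.025476404330123808 rows: 1.3643326176319455
t 14.8167 yaw -6.06 pos [0.4998 0.0394 0.2113] q [-0.07 -0.23  1.92 -0.    1.46  0.04] open -0.0001 F [0.4 0.  0.3]
turn [ 0.01  0.17 -0.06] shift [-0.0004  0.0263  0.0594] deg/7: 0.025476404330123808 rows: 1.5576827861295566
```

View pics/d4.png

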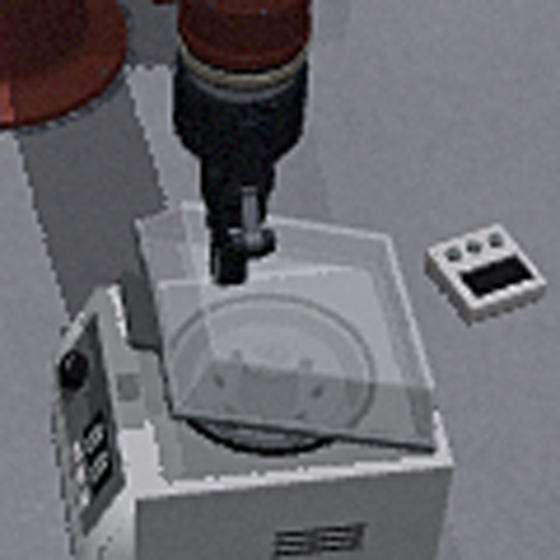

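Call:
jog_arm(deltas=[[[0, 0, 0], [0, 0.006, 0.008], 0], [[0, 0, 0], [0, 0.011, 0.016], 0], [[0, 0, 0], [0, 0.014, 0.022], 0], [[0, 0, 0], [0, 0.017, 0.028], 0], [[0, 0, 0], [0, 0.02, 0.034], 0], [[0, 0, 0], [0, 0.021, 0.039], 0], [[0, 0, 0], [0, 0.023, 0.044], 0], [[0, 0, 0], [0, 0.024, 0.048], 0], [[0, 0, 0], [0, 0.024, 0.051], 0], [[0, 0, 0], [0, 0.024, 0.051], 0]])

```text
t: 15.65
tool_pos: [0.4978, 0.0161, 0.1615]
tool_rot: [-3.137, 0.165, 0.002]
contact_force: [0.0, 0.0, 0.6]
opening: -0.0002
```

Call:
jog_arm(deltas=[[[0, 0, 0], [0, 0, 0.001], 0], [[0, 0, 0], [0, 0, 0.002], 0], [[0, 0, 0], [0, 0, 0.003], 0], [[0, 0, 0], [0, 0, 0.003], 0]])

```text
t: 15.98
tool_pos: [0.4984, 0.0161, 0.16]
tool_rot: [3.137, -0.164, 0.001]
contact_force: [-1.6, -0.6, 2.9]
opening: -0.0002
```

```bash
python3 - <<'E'
from h import *
s=get_image("scene")
cv2.imwrite("pics/d5.png",cv2.resize(s[100:220,290:410],(560,560),interpolation=cv2.INTER_CUBIC)[:,:,::-1])
print(ctrl.get_obs()['tool_pos'],ctrl.get_obs()['contact_force'])
E
```

```text
[0.49844483 0.01610329 0.15999636] [-1.32451538 -0.72412111  3.80798728]
```

View pics/d5.png

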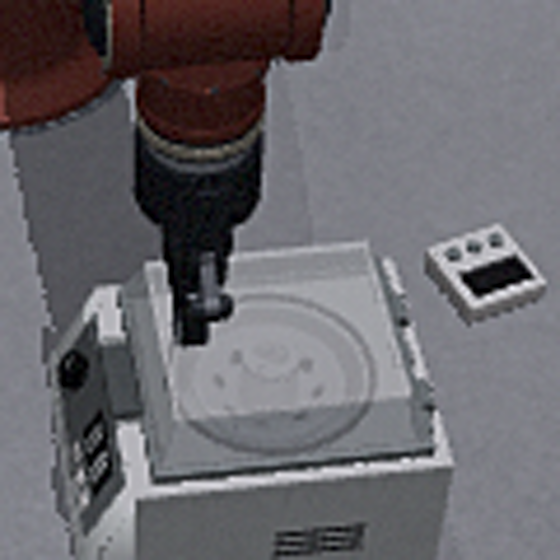

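Call:
jog_arm(deltas=[[[0, 0, 0], [0, 0, 0.001], 0], [[0, 0, 0], [0, 0, 0.002], 0], [[0, 0, 0], [0, 0, 0.002], 0], [[0, 0, 0], [0, 0, 0.002], 0]])

```text
t: 16.37
tool_pos: [0.4985, 0.0161, 0.1599]
tool_rot: [3.137, -0.164, 0.001]
contact_force: [-6.6, -0.3, 11.8]
opening: -0.0001
```

Call:
jog_arm(deltas=[[[0, 0, 0], [0, 0, -0.005], 0], [[0, 0, 0], [0, 0, -0.02], 0], [[0, 0, 0], [0, 0, -0.05], 0], [[0, 0, 0], [0, 0, -0.09], 0], [[0, 0, 0], [0, 0, -0.13], 0], [[0, 0, 0], [0, 0, -0.17], 0], [[0, 0, 0], [0, 0, -0.2], 0], [[0, 0, 0], [0, 0, -0.2], 0], [[0, 0, 0], [0, 0, -0.2], 0]])

```text
t: 17.12
tool_pos: [0.4991, 0.016, 0.3598]
tool_rot: [3.137, -0.164, 0.008]
contact_force: [0.5, 0.1, -0.3]
opening: 0.0001
```

```bash
python3 - <<'E'
from h import *
s=get_image("scene");t=get_image("top")
e=cv2.resize(s[130:220,300:390],(560,560),interpolation=cv2.INTER_CUBIC)
for r,h,y in((.178,.04,-.082),(.178,.04,.082),(0,.04,.082)):
    for f,c in((0,(255,0,0)),(.06,(0,255,0))):
        p=proj("scene",lid(r,h,f)+y*np.array([.9945,-.1045,0]));cv2.circle(e,tuple(int(v) for v in (p-[300,130]+.5)*560/90),3,c,-1)
cv2.imwrite("pics/e1.png",e[:,:,::-1]);cv2.imwrite("pics/e2.png",s[:,:,::-1])
print(ctrl.get_obs()['tool_pos'],ctrl.get_obs()['contact_force'])
E
```

```text
[0.49782576 0.01618212 0.35567446] [ 0.04660319 -0.26858596 -0.31364812]
```

View pics/e1.png

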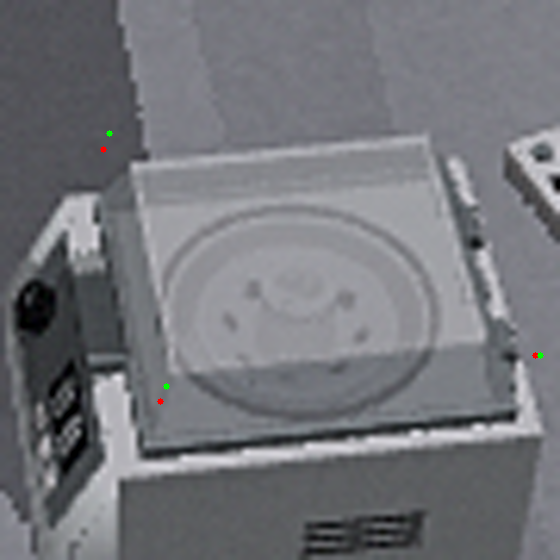

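View pics/e2.png

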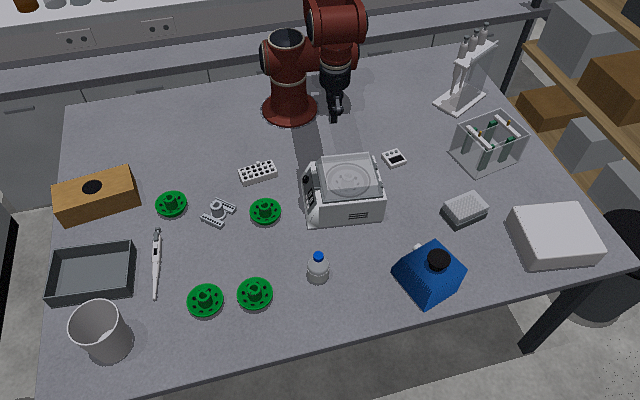

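```bash
python3 -c "
from station import job
print(job.finish_job())"
```

```text
the job is handed in; nothing more can be done
None
```

The grey tube rotor is on the spindle and the lid is shut; I handed the job in at about 17 s of the 50 s. `finish_job()` gives no verdict, so this rests on my own checks.

- **Rotor:** I gripped it by the collar, turned it 30° to match the spindle's flat, and lowered it slowly. It slid down without resistance until it met the shoulder. The measured height there (TCP z 0.1113 m) matched the value I expected for fully home (0.1114 m), with a peak force of about 10 N. A picture afterwards showed the spindle tip inside the collar.
- **Lid:** I pushed it over from behind with closed fingers, then pressed down. It stopped with its top at 0.160 m, the height for fully shut, and did not move further under 12 N.
- **Rest of the bench:** In the last overview picture the other items look where they were. I judged this by eye and did not measure it. The arm ended clear of everything, about 0.2 m above the lid, reading zero force.

**Checks that disagreed:**
- The two cameras differed by 2–5 mm in absolute position. I used offsets within the scene camera instead, because the arm blocked the top view.
- The two readings of the spindle's flat were about -42° and -49°, so I used -45°.
- The gripper read 36 mm on the 38 mm collar, with no sign of slip.
- My drawn lid corner points did not land on the corners in the last picture, apparently because the lid's sides taper. I therefore relied on the contact height to call the lid shut.

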